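# Show the marked sample tube's base to the code reader

### The arm

A 6-joint arm with a two-finger parallel gripper is mounted at the origin on the work surface. World frame = base frame: x ahead of the robot, y to its left, z up, the work surface at z = 0. Lengths are in m, angles in rad, forces in N, time in s.
With the tool pointing down it reaches from about 0.35 to 0.975 m from the base axis. Payload 4.9 kg.
Tool frame: the origin (TCP) lies at the centre of the arm's flange, where the gripper is bolted on; the fingertips stand 173 mm ahead of it and the grasp point (between the pads) lies 155 mm ahead of it; z points along the fingers, y is the line along which they close (so a half turn about z gives the same grasp; the last joint's range is limited). The gripper opens to 85 mm and grips with 20 to 120 N. Pads are 22 mm wide; open, the fingers measure 114 mm over their backs; the gripper's body (76 mm by 85 mm) begins 54 mm behind the grasp point. The pads swing forward as they close: fully open they stand 13 mm farther back than shut.
Start: joints at [1.142, 0.053, 1.613, -0, 1.476, -0.119], TCP at [0.191, 0.595, 0.405] pointing down, gripper open.
Joint ranges: [-3.01, 3.01], [-1.01, 2.22], [0.06, 2.58], [-1.02, 4.17], [0.09, 2.62], [-3.14, 3.14]. Speed limits (rad/s): [2.57, 2.57, 3.14, 3.14, 3.14, 3.14].

### API

Orientations are given as a unit quaternion [w, x, y, z].
In Python, from workcell import r, claw, cams, workorder gives the robot as it stands. Calls block until the motion is done:
- r.move_to(position, orientation): joint-space move of the TCP to a pose.
- r.line_to(position, rate=0.15, rot=None): straight line of the TCP; rot=None keeps the orientation; rate is the mean speed in m/s.
- r.move_j(angles): joint-space move.
- claw.open_gripper() and claw.clamp(grasp_force=None): open the fingers fully, or close them until they stop; grasp_force is the grip in N (None keeps the last).
- r.hold(seconds).
- r.inverse_kinematics(position, orientation): joint angles nearest the present ones, or None.
- r.get_obs(): the state.
- cams.get_image(name): name is "side" or "top"; returns a dict with "frame" (420x560x3 uint8, red, green, blue), "vertical_fov" (degrees; the focal length in pixels is half the picture's height over the tangent of half this angle, whatever the lens; pixels are square), "cx", "cy" (the principal point, pixels), "D" ([k1, k2, p1, p2, k3] as OpenCV has them; the pictures are not rectified), "origin" and "rotation" of the camera in the world. Camera axes: x right, y down, z forward; pixel columns grow to the right and rows downward; lengths in m; the calibration is good to about 2 mm. A picture is of the moment at which its call begins. There is no depth.
A pose or a line that the arm cannot do raises r.IKError and nothing moves.
- workorder.finish_job(): hands the job in; it is judged then, once.
The state is a dict: "time": time; "q": joint angles; "joint_velocities": joint speeds; "joint_efforts": joint torques, N m; "eef_pos": TCP position; "tool_rot": TCP orientation; "wrist_force": force on the tool from outside, world axes, zero at the start; "moment": the same for the moment, N m; "grip_width": finger opening in m; "grip_force": force on a finger pad.
Only numpy, scipy, OpenCV 4.12 (cv2) and the standard library are available. Lean on these libraries where they do the work, as an engineer would, in place of code of your own. Each camera call takes 0.05 s, during which the arm holds its last target. There are 200 camera calls.

### The job

Three sample tubes stand in the rack; take out the one whose hole has the mushroom-shaped marker beside it and hold it up to the code reader, cap up and base towards the lens: in the lens's line of sight, the tube lined up with that line so that its base squarely faces the glass, about 60 mm off the glass. Finish while still holding it there, motionless; keep the tube off the reader, and leave the other two tubes in the rack and the things around where they stand.

Things in the scene. Friction and masses are not known exactly. Their poses are not given: they have to be found in the camera images.
- tube_a: one of three identical loose screw-cap sample tubes, upright in the rack at the start: white round body 24 mm diameter from 0 to 75 mm, teal round cap 27 mm diameter from 75 to 100 mm; 30 to 55 g. Origin: centre of its base; z runs along the tube from base to cap. Its base carries the code. Starts in slot_a
- tube_b: one of three identical loose screw-cap sample tubes, upright in the rack at the start: white round body 24 mm diameter from 0 to 75 mm, teal round cap 27 mm diameter from 75 to 100 mm; 30 to 55 g. Origin: centre of its base; z runs along the tube from base to cap. Its base carries the code. Starts in slot_b
- tube_c: one of three identical loose screw-cap sample tubes, upright in the rack at the start: white round body 24 mm diameter from 0 to 75 mm, teal round cap 27 mm diameter from 75 to 100 mm; 30 to 55 g. Origin: centre of its base; z runs along the tube from base to cap. Its base carries the code. Starts in slot_c
- slot_a (a point): mouth (centre, at the rack's top face, 50 mm above the table) of the rack's hole that holds tube_a: 27 mm wide, 35 mm deep
- slot_b (a point): mouth (centre, at the rack's top face, 50 mm above the table) of the rack's hole that holds tube_b: 27 mm wide, 35 mm deep
- slot_c (a point): mouth (centre, at the rack's top face, 50 mm above the table) of the rack's hole that holds tube_c: 27 mm wide, 35 mm deep
- rack: dark grey tube rack, fixed to the table: block 60 (x) x 200 (y) x 50 mm high with three holes in a row along its y, 65 mm apart (a at -65 mm, b at the middle, c at +65 mm); seated tubes stand 65 mm out of its top (cap tops 115 mm above the table). A ledge 20 mm high and 35 mm deep runs along its +x side. Origin: centre of the block's underside on the table
- marker: the position marker, white plastic: a 22 x 22 mm foot with a thin stem and a round head (28 mm diameter, 12 mm thick) on top, mushroom-like, 45 mm high, fixed on the rack's ledge beside one of the holes (49 mm from that hole's axis, in the rack's +x direction; its top 65 mm above the table). Origin: centre of the foot's underside. The marked tube is the one in the hole nearest to it
- reader: tube-base code reader, fixed to the table: white foot 120 x 100 x 15 mm, back plate 85 mm high on its +x side, teal camera head with a black lens barrel pointing up and towards its own -x side. Origin: near the middle of the foot's underside
- lens: the reader's lens barrel, black, 48 mm diameter; about 100 mm above the table. Origin: centre of the front glass. Its z axis is the line of sight, pointing out of the glass, leaning 0.6 rad (34 degrees) from vertical towards the reader's -x; the glass is square to it
- bottle: bystander: amber closed jar, 64 mm diameter, 120 mm high; origin: centre of its underside
- wipes: bystander: cardboard box 120 x 80 x 70 mm high; origin: centre of its underside
- beaker: bystander: white ceramic beaker, 70 mm diameter, 80 mm high; origin: centre of its underside
- dish: bystander: small steel bowl, 60 mm diameter, 30 mm high; origin: centre of its underside
- clip_1: plain flat white clip 22 x 22 x 6 mm, fixed on the rack's ledge beside one of the unmarked holes; origin: centre of its underside
- clip_2: plain flat white clip 22 x 22 x 6 mm, fixed on the rack's ledge beside one of the unmarked holes; origin: centre of its underside
Not all that is in view belongs to the job. What is meant by the rack is not turquoise or yellow, and is the larger of those in its own colour.

How it is judged:
By the outcome, as a careful person would: the job done as asked, in the order asked, and still so for the second after the job is handed in, while the arm keeps its last pose, push and grip.
It also fails if it takes over 40 s, if anything falls off the work surface, if the arm or the gripper's body presses on something with over 40 N, if the wrist force passes 120 N, or if a joint passes its speed limit or range.

## Working session

There is one attempt and no reset: what is moved stays moved. The work goes in short steps, each a Python script; the robot and the scene stay as the last script left them, time stands still between calls to the robot, and variables do not carry over. Pictures are saved under pics/ and viewed, at most 10 in all, crops included, and the job is handed in when it is done.

```bash
mkdir -p pics
python3 - <<'E'
from workcell import r,claw,cams,workorder
import cv2,pickle
for n in("side","top"):
    d=cams.get_image(n); pickle.dump(d,open(f"{n}0.pkl","wb"))
    cv2.imwrite(f"pics/{n}0.png",cv2.resize(d["frame"][:,:,::-1],(800,600),interpolation=cv2.INTER_CUBIC))
    print({k:v for k,v in d.items() if k!="frame"})
E
```

```text
{'vertical_fov': 43.83240647483799, 'cx': 281.351321000523, 'cy': 206.1405240577007, 'D': array([-0.09851191,  0.        ,  0.        ,  0.        ,  0.        ]), 'origin': array([0.03115957, 0.80266265, 1.18352564]), 'rotation': array([ 0.10229017, -0.26267023,  0.89696122, -0.34059014])}
{'vertical_fov': 54.510138483418054, 'cx': 278.63552410015376, 'cy': 208.50125209411212, 'D': array([-0.12439398,  0.        ,  0.        ,  0.        ,  0.        ]), 'origin': array([ 0.31797233, -0.01074442,  1.23667053]), 'rotation': array([-0.07688943,  0.70441011, -0.70129246,  0.07799551])}
```

View pics/side0.png

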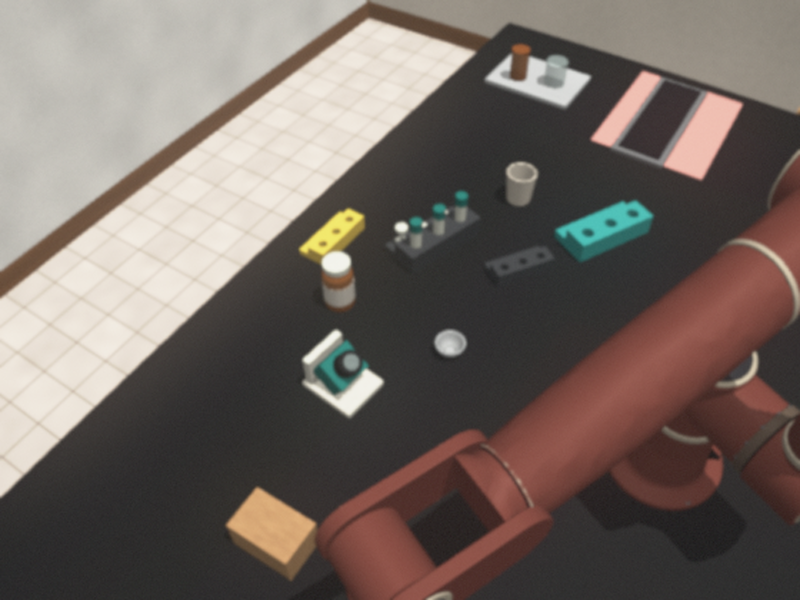

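View pics/top0.png

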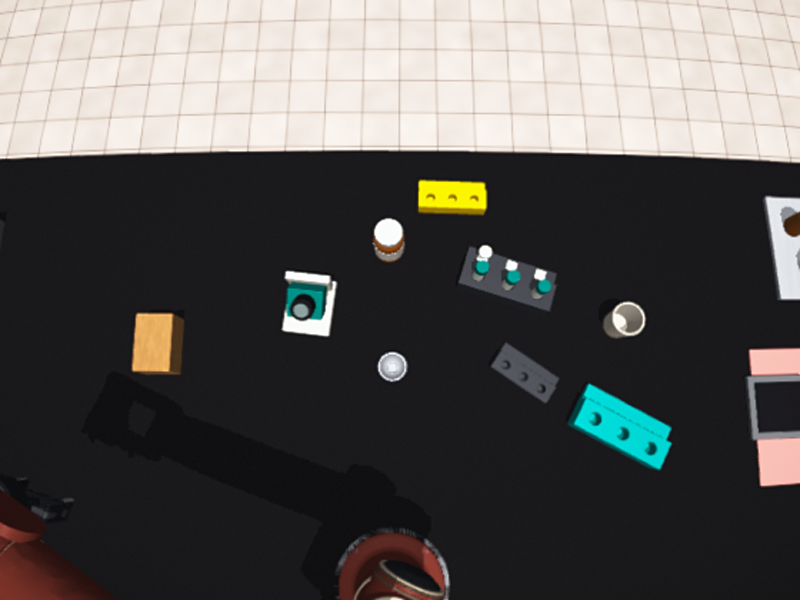

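The side view shows the loaded dark-grey rack near (435,230), with the marker at its left (+y) end at (402,232), and the reader at (343,370). In the top view the rack is at (508,278), the marker at (485,252), the caps at (481,267), (513,277) and (543,287), and the lens at (302,307). I'll enlarge those areas.

Run:
```python
import cv2,pickle,numpy as np
def c(n,x,y):
    f=pickle.load(open(n+"0.pkl","rb"))["frame"][y:y+60,x:x+80,::-1]
    f=cv2.convertScaleAbs(f,alpha=1.5)
    return cv2.resize(f,(400,300),interpolation=cv2.INTER_CUBIC)
cv2.imwrite("pics/crops.png",np.vstack([np.hstack([c("top",315,163),c("top",180,180)]),np.hstack([c("side",263,130),c("side",200,230)])]))
```

```text
(no output)
```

View pics/crops.png

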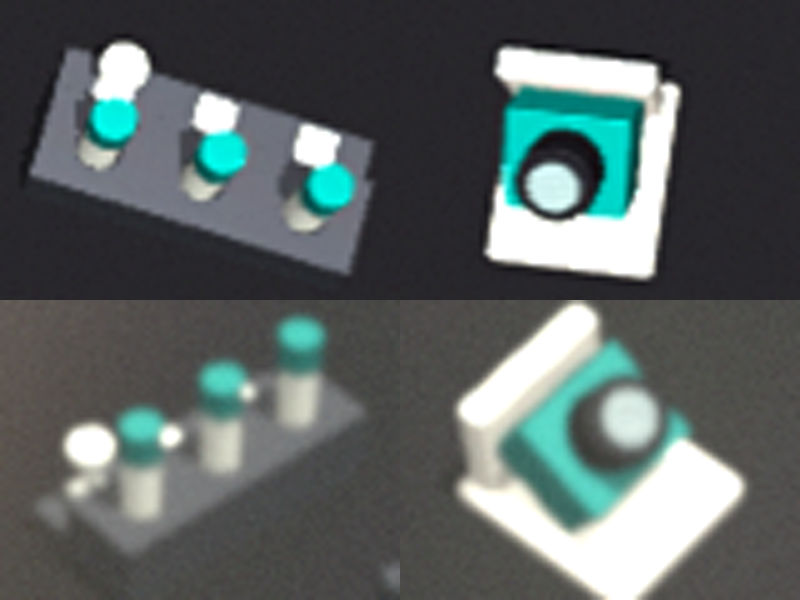

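The crops confirm the marker sits beside the end tube at +y, which is tube_c. In the top crop its cap top is at (116,117), and the glass is at (553,189). In the side crop the cap is at (141,424) and the glass at (631,417). Next I'll fit the rack and reader poses.

```bash
cat > h.py <<'E'
import numpy as np,cv2,pickle
from scipy.spatial.transform import Rotation as R
from scipy.optimize import least_squares
def proj(d,P):
    f=d["frame"].shape[0]/2/np.tan(np.radians(d["vertical_fov"]/2))
    q=d["rotation"]; M=R.from_quat(np.roll(q,-1)).as_matrix().T
    K=np.array([[f,0,d["cx"]],[0,f,d["cy"]],[0,0,1.]])
    return cv2.projectPoints(np.atleast_2d(P).astype(float),cv2.Rodrigues(M)[0],-M@d["origin"],K,d["D"])[0][:,0]
def wpose(x,y,a,L):
    return R.from_euler('z',a).apply(np.array(L))+[x,y,0]
E
python3 - <<'E'
from h import *
T,S=[pickle.load(open(n+"0.pkl","rb")) for n in("top","side")]
def n(L,x,y): return (np.array(L)+.5)/5-.5+[x,y]
caps=[[0,.065,.115],[0,0,.115],[0,-.065,.115]]; mk=[[.049,.065,.065]]
cor=[[-.03,.1,.05],[-.03,-.1,.05]]
tp=n([[116,117],[222,152],[332,186],[124,68],[33,178],[350,272]],315,163)
sp=n([[141,124],[222,78],[301,33]],263,130)
f=lambda p:np.r_[proj(T,wpose(*p,caps+mk+cor))-tp,proj(S,wpose(*p,caps))-sp].ravel()
s=least_squares(f,[.6,-.15,-.2],loss='soft_l1');print("rack",s.x);print(s.fun.reshape(-1,2).round(1))
for yy in(.065,0,-.065):print(wpose(*s.x,[[0,yy,.05]]))
g=lambda P:np.r_[proj(T,P)-n([[153,189]],180,180),proj(S,P)-n([[231,117]],200,230)].ravel()
l=least_squares(g,[.55,.2,.1]);print("lens",l.x,l.fun)
# foot: -x+y,-x-y,+x-y corners at z=.015
ft=[[-.06,.05,.015],[-.06,-.05,.015],[.06,-.05,.015]]
fp=n([[87,258],[252,276],[280,88]],180,180)
sr=n([[343,185]],200,230)
k=lambda p:np.r_[proj(T,wpose(*p,ft))-fp,proj(S,wpose(*p,[ft[1]]))-sr].ravel()
m=least_squares(k,[.55,.2,-.1]);print("foot",m.x,m.fun.reshape(-1,2).round(1))
print("lens in foot",R.from_euler('z',-m.x[2]).apply(l.x-[m.x[0],m.x[1],0]))
E
```

```text
rack [ 0.61555184 -0.24323872 -0.29589905]
[[-0.   0.2]
 [ 0.6 -0.3]
 [ 0.3 -0.5]
 [ 0.3 -0.5]
 [-0.3 -0.3]
 [ 0.2  0.1]
 [ 0.4  1.2]
 [ 0.2  1. ]
 [-0.1  0.9]]
[[ 0.63450583 -0.1810636   0.05      ]]
[[ 0.61555184 -0.24323872  0.05      ]]
[[ 0.59659784 -0.30541385  0.05      ]]
lens [0.54400258 0.18239455 0.10489258] [-0.04364921 -0.12316575  0.11212251  0.03683117]
foot [ 0.57307349  0.17850015 -0.11536362] [[ 0.5 -0.2]
 [-0.2  0.1]
 [-0.2 -0.4]
 [ 0.4  0.3]]
lens in foot [-0.02932596  0.00052223  0.10489258]
```

```bash
cat >> h.py <<'E'
LENS=np.array([.5440,.1824,.1049]); YAW=-.1154
dv=R.from_euler('z',YAW).apply([-np.sin(.6),0,np.cos(.6)])
def quat(z,y):
    z=np.array(z)/np.linalg.norm(z); y=np.array(y)-np.dot(y,z)*z; y/=np.linalg.norm(y)
    return np.roll(R.from_matrix(np.c_[np.cross(y,z),y,z]).as_quat(),1)
def down(a): return quat([0,0,-1],[np.cos(a),np.sin(a),0])
def snap(n,name,box=None,k=5):
    from workcell import cams
    d=cams.get_image(n); pickle.dump(d,open(name+".pkl","wb")); f=d["frame"][:,:,::-1]
    if box: x,y=box; f=cv2.convertScaleAbs(cv2.resize(f[y:y+300//k*2,x:x+400//k*2],None,fx=k,fy=k,interpolation=cv2.INTER_CUBIC),alpha=1.2)
    cv2.imwrite(f"pics/{name}.png",f[:600,:800])
E
python3 - <<'E'
from h import *
from workcell import r
q0=np.array(r.get_obs()["q"])
for a in(-.296,-.296+np.pi):
    for z in(.253,.42,.45): print(a,z,r.inverse_kinematics([.6345,-.1811,z],down(a)))
for t in np.arange(0,2*np.pi,np.pi/4):
    y=R.from_euler('z',YAW+t).apply([0,1,0])
    print(t,*[r.inverse_kinematics(LENS+dv*s,quat(-dv,y)) for s in(.298,.38)])
E
```

```text
-0.296 0.253 [-3.90719072e-01  2.63272397e-01  1.64199397e+00 -4.44089210e-16
  1.23632628e+00 -9.47190719e-02]
-0.296 0.42 [-3.90719072e-01  1.25149507e-01  1.51040054e+00 -4.44089210e-16
  1.50604261e+00 -9.47190719e-02]
-0.296 0.45 [-3.90719072e-01  1.11392615e-01  1.47575150e+00 -4.44089210e-16
  1.55444854e+00 -9.47190719e-02]
2.8455926535897933 0.253 [-3.90719072e-01  2.63272397e-01  1.64199397e+00 -4.44089210e-16
  1.23632628e+00  3.04687358e+00]
2.8455926535897933 0.42 [-3.90719072e-01  1.25149507e-01  1.51040054e+00 -4.44089210e-16
  1.50604261e+00  3.04687358e+00]
2.8455926535897933 0.45 [-3.90719072e-01  1.11392615e-01  1.47575150e+00 -4.44089210e-16
  1.55444854e+00  3.04687358e+00]
0.0 [ 0.38504147 -0.55022336  2.23265367 -0.34036092  0.94682664 -0.94278234] [ 0.45139283 -0.7080396   2.21372501 -0.34091123  1.13554527 -0.93864361]
0.7853981633974483 [ 0.38504147 -0.55022336  2.23265367 -0.34036092  0.94682664 -1.63278205] [ 0.45139283 -0.7080396   2.21372501 -0.34091123  1.13554527 -1.62864332]
1.5707963267948966 [ 0.38504147 -0.55022336  2.23265367 -0.34036092  0.946826
[... 219 characters left out ...]
-0.34091123  1.13554527  2.89294875]
3.141592653589793 [ 0.38504147 -0.55022336  2.23265367 -0.34036092  0.94682664  2.19881031] [ 0.45139283 -0.7080396   2.21372501 -0.34091123  1.13554527  2.20294904]
3.9269908169872414 [ 0.38504147 -0.55022336  2.23265367 -0.34036092  0.94682664  1.50881061] [ 0.45139283 -0.7080396   2.21372501 -0.34091123  1.13554527  1.51294933]
4.71238898038469 [ 0.38504147 -0.55022336  2.23265367 -0.34036092  0.94682664  0.62801399] [ 0.45139283 -0.7080396   2.21372501 -0.34091123  1.13554527  0.63215271]
5.497787143782138 [ 0.38504147 -0.55022336  2.23265367 -0.34036092  0.94682664 -0.25278263] [ 0.45139283 -0.7080396   2.21372501 -0.34091123  1.13554527 -0.2486439 ]
```

Run:
```python
from h import *
from workcell import r,claw
claw.open_gripper()
r.move_to([.6345,-.1811,.42],down(-.296)); r.line_to([.6345,-.1811,.31])
o=r.get_obs();print(o["time"],o["eef_pos"],o["grip_width"])
snap("side","pre",(235,95),5); snap("top","pret",(270,130),5)
import cv2
a,b=[pickle.load(open(n+".pkl","rb"))["frame"][:,:,::-1] for n in("pre","pret")]
f=np.hstack([a[100:220,240:340],b[140:260,280:380]])
cv2.imwrite("pics/prep.png",cv2.convertScaleAbs(cv2.resize(f,None,fx=4,fy=4,interpolation=cv2.INTER_CUBIC),alpha=1.5))
```

```text
4.3333 [ 0.6349435  -0.18122642  0.31132136] 0.08568118385887538
```

View pics/prep.png

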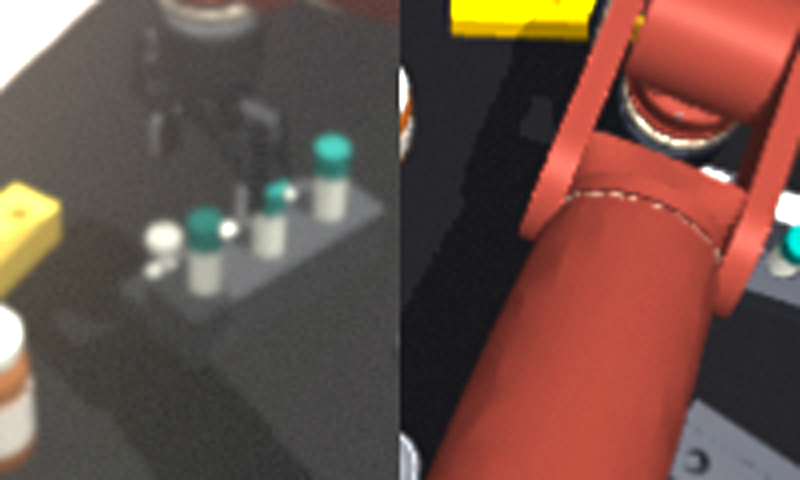

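In the side half the open fingers, at (157,135) and (240,200), straddle the marked tube's cap at (205,215). I'll go down, grip and lift.

Run:
```python
from h import *
from workcell import r,claw
r.line_to([.6345,-.1811,.253],rate=.08)
o=r.get_obs();print(o["eef_pos"],np.round(o["wrist_force"],1))
claw.clamp(40); o=r.get_obs();print(o["grip_width"],o["grip_force"],np.round(o["wrist_force"],1),o["eef_pos"])
r.line_to([.6345,-.1811,.45],rate=.12)
o=r.get_obs();print(o["time"],o["grip_width"],o["grip_force"],np.round(o["wrist_force"],1),o["eef_pos"])
y=R.from_euler('z',YAW+7*np.pi/4).apply([0,1,0]); Q=quat(-dv,y)
r.move_to(LENS+dv*.38,Q)
o=r.get_obs();print(o["time"],o["grip_width"],o["eef_pos"],LENS+dv*.38)
for n in("side","top"): snap(n,"h"+n)
import cv2
a,b=[pickle.load(open(n+".pkl","rb"))["frame"][:,:,::-1] for n in("hside","htop")]
f=np.hstack([a[180:300,180:280],b[130:250,170:270]])
cv2.imwrite("pics/h.png",cv2.convertScaleAbs(cv2.resize(f,None,fx=4,fy=4,interpolation=cv2.INTER_CUBIC),alpha=1.4))
```

```text
[ 0.63475454 -0.18118561  0.2534145 ] [-1.  -0.4 -0.4]
0.02582215062231227 39.24733757972717 [-0.1 -0.5  1.4] [ 0.63464995 -0.18116098  0.25342492]
7.6583 0.025946412633340393 39.27276849746704 [-0.3  0.2 -1.7] [ 0.63443115 -0.18109804  0.44878189]
9.2583 0.025772880677903707 [0.33144791 0.20686281 0.4191393 ] [0.33086297 0.20710578 0.41852753]
```

View pics/h.png

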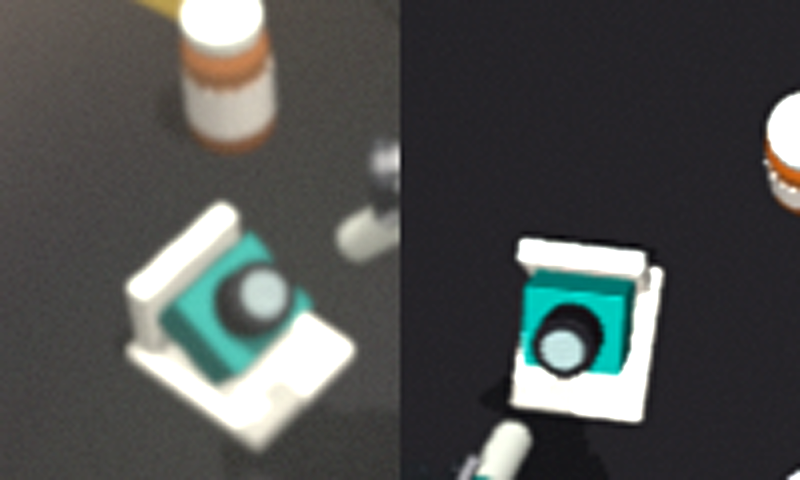

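The tube is held. Its base is at about (360,240) in the side half and (515,432) in the top half. I'll advance to the reading pose and overlay the predicted tube outline to check alignment.

```bash
cat >> h.py <<'E'
def pics(name,s=.238,over=True):
    out=[]
    for n,(x0,y0) in(("side",(200,210)),("top",(180,190))):
        snap(n,name+n); d=pickle.load(open(name+n+".pkl","rb"))
        f=np.ascontiguousarray(d["frame"][y0:y0+60,x0:x0+80,::-1]); f=cv2.resize(f,None,fx=5,fy=5,interpolation=cv2.INTER_CUBIC)
        f=cv2.convertScaleAbs(f,alpha=1.4); g=f.copy()
        from workcell import r
        o=r.get_obs(); q=np.array(o["tool_rot"]); M=R.from_quat(np.roll(q,-1)).as_matrix(); p=np.array(o["eef_pos"])
        th=np.linspace(0,2*np.pi,40)
        for h,rad in((0,.012),(.075,.012)):
            c=p+M[:,2]*(s-h)+rad*(np.outer(np.cos(th),M[:,0])+np.outer(np.sin(th),M[:,1]))
            cv2.polylines(g,[np.int32(((proj(d,c)-[x0,y0])+.5)*5)],True,(0,0,255),1)
        a=(proj(d,np.array([LENS,LENS+dv*.2]))-[x0,y0]+.5)*5
        cv2.line(g,tuple(map(int,a[0])),tuple(map(int,a[1])),(0,255,255),1)
        out.append(np.hstack([f,g]))
    cv2.imwrite(f"pics/{name}.png",np.vstack(out))
E
python3 - <<'E'
from h import *
from workcell import r
r.line_to(LENS+dv*.298,rate=.06); r.hold(.3)
o=r.get_obs();print(o["time"],np.array(o["eef_pos"])-LENS-dv*.298,np.round(o["wrist_force"],1))
pics("f")
E
```

```text
11.175 [-4.46423513e-05  2.46365857e-05  1.44581368e-04] [-1.   0.1 -1. ]
```

View pics/f.png

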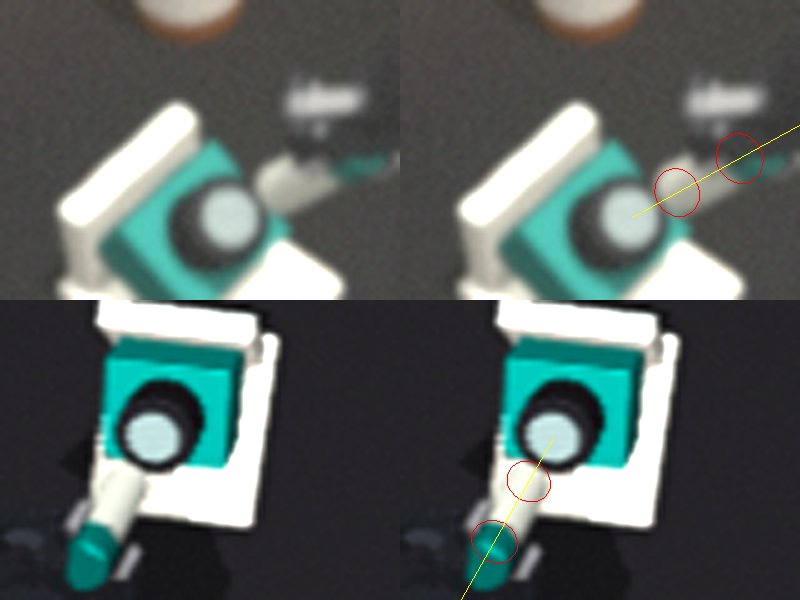

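The tube is close to the line of sight, but the top view shows it about 8 px (1–2 native pixels) right of and further along the prediction. I'll enlarge to measure its actual axis.

Run:
```python
from h import *
o=[]
for n,(x,y) in(("fside",(245,225)),("ftop",(185,220))):
    f=pickle.load(open(n+".pkl","rb"))["frame"][y:y+32,x:x+33,::-1]
    o.append(cv2.convertScaleAbs(cv2.resize(f,None,fx=12,fy=12,interpolation=cv2.INTER_CUBIC),alpha=1.2))
cv2.imwrite("pics/f2.png",np.hstack(o))
```

```text
(no output)
```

View pics/f2.png

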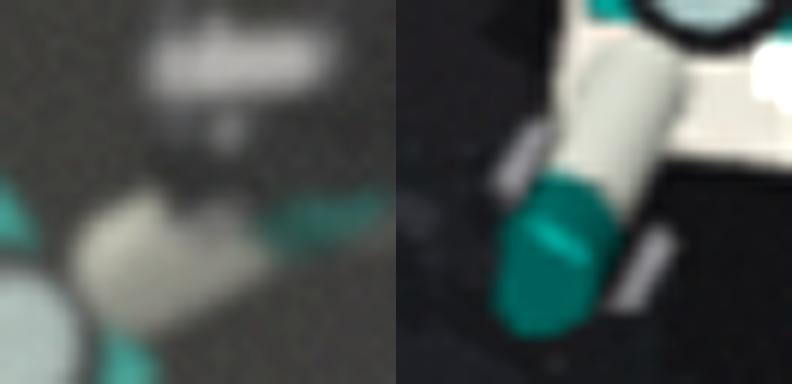

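```bash
cat > fit.py <<'E'
from h import *
def fit(T,S,obsT,obsS,p0,M,s0=.238):
    # params: dx,dy,dz of tube origin in tool frame, tilt about tool y, tilt about tool x; priors: sigma
    def tube(p):
        ax=-(M@np.array([np.sin(p[3]),-np.sin(p[4]),1])); ax/=np.linalg.norm(ax)
        return p0+M@np.array([p[0],p[1],s0+p[2]]),ax
    def res(p):
        b,ax=tube(p); out=[]
        for d,obs in((T,obsT),(S,obsS)):
            v=b+.05*ax-d["origin"]; nrm=np.cross(v,ax); nrm/=np.linalg.norm(nrm)
            for kind,side,pt in obs:
                if kind in"bc":
                    rad=.012 if kind=="b" else .0135
                    L=proj(d,np.array([b+side*rad*nrm,b+.1*ax+side*rad*nrm])); u=L[1]-L[0]; u/=np.linalg.norm(u)
                    w=np.array(pt)-L[0]; out.append(u[0]*w[1]-u[1]*w[0])
                else: # extremes along the axis: e0 base, e1 cap top
                    h,rad=(0,.012) if kind=="e0" else (.1,.0135)
                    th=np.linspace(0,6.28,60); e=np.cross(nrm,ax)
                    C=proj(d,b+h*ax+rad*(np.outer(np.cos(th),nrm)+np.outer(np.sin(th),e)))
                    L=proj(d,np.array([b,b+.1*ax])); u=L[1]-L[0]; u/=np.linalg.norm(u)
                    k=(C@u).min() if kind=="e0" else (C@u).max(); out.append(k-np.array(pt)@u)
        return np.r_[np.array(out)/.5,np.array(p)/[.003,.002,.004,.05,.02]]
    sol=least_squares(res,np.zeros(5)); return sol.x,tube(sol.x),sol.fun*np.r_[np.full(len(sol.fun)-5,.5),np.ones(5)]
E
cat > run.py <<'E'
from fit import *
from workcell import r
T,S=[pickle.load(open(n+".pkl","rb")) for n in("ftop","fside")]
o=r.get_obs(); M=R.from_quat(np.roll(o["tool_rot"],-1)).as_matrix(); p=np.array(o["eef_pos"])
c=lambda x,y,ox,oy:((x+.5)/12-.5+ox,(y+.5)/12-.5+oy)
t=lambda x,y:c(x-396,y,185,220); s=lambda x,y:c(x,y,245,225)
def sg(d,left): # sign such that offset goes to image left
    b=p+M[:,2]*.238; ax=-M[:,2]; n=np.cross(b-d["origin"],ax); n/=np.linalg.norm(n)
    a=proj(d,np.array([b,b+.012*n])); return 1 if (a[1,0]<a[0,0])==left else -1
l,rr=sg(T,True),sg(T,False); lo,up=sg(S,False),sg(S,True)
oT=[("b",l,t(590,75)),("b",l,t(567,148)),("b",rr,t(683,95)),("b",rr,t(657,160)),("b",rr,t(635,208)),("c",l,t(513,215)),("c",l,t(495,285)),("c",rr,t(617,235)),("e0",0,t(645,42)),("e1",0,t(530,338))]
oS=[("b",lo,s(180,327)),("b",lo,s(230,292)),("b",lo,s(275,262)),("b",up,s(110,206)),("b",up,s(140,190)),("e0",0,s(76,270))]
x,(b,ax),f=fit(T,S,oT,oS,p,M)
print(x.round(4)); print(f.round(1))
rel=b-LENS; print("dist",rel@dv,"lateral mm",((rel-dv*(rel@dv))*1e3).round(1),"ang deg",np.degrees(np.arccos(ax@dv)))
E
python3 run.py
```

```text
[-0.0003  0.0005 -0.0066  0.0388 -0.0373]
[-0.6 -1.4  0.6  0.6  0.7 -0.3 -1.4  1.9 -0.5  0.   0.8  0.4  0.1 -1.
 -0.8 -0.2 -0.1  0.3 -1.7  0.8 -1.9]
dist 0.06671854857546222 lateral mm [0.6 0.2 0.4] ang deg 3.0831782467309368
```

My edge readings there don't match the known tube width (white tube over white foot), so I won't use that fit. An outline overlay at high zoom is a better test.

Run:
```python
from h import *
from workcell import r
o=r.get_obs(); M=R.from_quat(np.roll(o["tool_rot"],-1)).as_matrix(); p=np.array(o["eef_pos"])
out=[];th=np.linspace(0,2*np.pi,40)
for n,(x,y) in(("fside",(242,225)),("ftop",(188,213))):
    d=pickle.load(open(n+".pkl","rb")); f=d["frame"][y:y+42,x:x+28,::-1]
    f=cv2.convertScaleAbs(cv2.resize(f,None,fx=14,fy=14,interpolation=cv2.INTER_CUBIC),alpha=1.1)
    for h,rad,col in((0,.012,(0,0,255)),(.075,.012,(0,0,255)),(.075,.0135,(255,0,255)),(.1,.0135,(255,0,255))):
        c=p+M[:,2]*(.2384-h)+rad*(np.outer(np.cos(th),M[:,0])+np.outer(np.sin(th),M[:,1]))
        cv2.polylines(f,[np.int32((proj(d,c)-[x,y]+.5)*14)],True,col,1)
    v=p-d["origin"]; k=np.cross(v,M[:,2]); k/=np.linalg.norm(k)
    for s in(1,-1):
        L=np.int32((proj(d,np.array([p+M[:,2]*.2384+s*.012*k,p+M[:,2]*.1634+s*.012*k]))-[x,y]+.5)*14)
        cv2.line(f,tuple(map(int,L[0])),tuple(map(int,L[1])),(0,0,255),1)
    out.append(f)
cv2.imwrite("pics/ov.png",np.hstack(out))
```

```text
(no output)
```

View pics/ov.png

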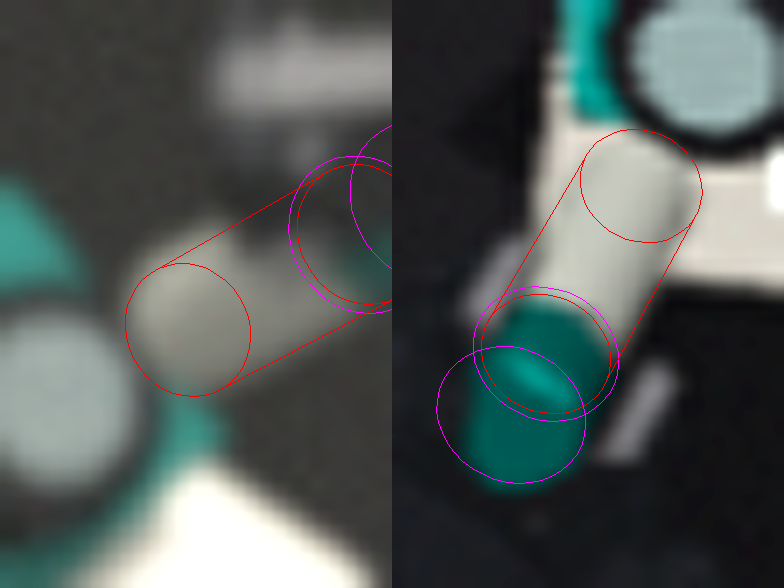

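The overlay is ambiguous where the white body crosses the white foot. The earlier frames taken over the black table give cleaner edges, so I'll overlay those.

Run:
```python
from h import *
from workcell import r
o=r.get_obs(); M=R.from_quat(np.roll(o["tool_rot"],-1)).as_matrix(); p=np.array([.33145,.20686,.41914])
out=[];th=np.linspace(0,2*np.pi,40)
for n,(x,y) in(("hside",(258,214)),("htop",(178,230))):
    d=pickle.load(open(n+".pkl","rb")); f=d["frame"][y:y+36,x:x+28,::-1]
    f=cv2.convertScaleAbs(cv2.resize(f,None,fx=14,fy=14,interpolation=cv2.INTER_CUBIC),alpha=1.1)
    for h,rad,col in((0,.012,(0,0,255)),(.075,.012,(0,0,255)),(.075,.0135,(255,0,255))):
        c=p+M[:,2]*(.2384-h)+rad*(np.outer(np.cos(th),M[:,0])+np.outer(np.sin(th),M[:,1]))
        cv2.polylines(f,[np.int32((proj(d,c)-[x,y]+.5)*14)],True,col,1)
    v=p-d["origin"]; k=np.cross(v,M[:,2]); k/=np.linalg.norm(k)
    for s in(1,-1):
        L=np.int32((proj(d,np.array([p+M[:,2]*.2384+s*.012*k,p+M[:,2]*.1634+s*.012*k]))-[x,y]+.5)*14)
        cv2.line(f,tuple(map(int,L[0])),tuple(map(int,L[1])),(0,0,255),1)
    out.append(f)
    if n=="htop":
        g=d["frame"][:,:,0]
        for row in range(234,248,2): print(row,g[row,192:216])
cv2.imwrite("pics/ov2.png",np.hstack(out))
d=pickle.load(open("ftop.pkl","rb"))["frame"]
for row in range(224,240,2): print(row,*d[row,194:214].astype(int).tolist()) if row==230 else print(row,d[row,194:214,0])
```

```text
234 [27 25 25 26 33 35 27 23 15 13 15 13 13 14 13 12 13 14 13 15 19 27 41 54]
236 [ 26  42  86 140 177 182 180 164 120  65  23  14  16  16  17  16  16  15
  18  16  16  16  15  15]
238 [ 49 117 171 181 182 181 177 172 163 130  67  19  14  16  17  15  17  17
  15  16  16  14  16  15]
240 [129 173 180 181 180 176 170 160 147 130  88  29  16  15  15  15  15  16
  16  17  16  16  16  16]
242 [175 180 181 180 175 169 161 146 128  92  41  14  16  18  16  16  17  15
  16  16  16  16  15  16]
244 [179 182 180 176 168 158 144 124  88  39  17  15  15  18  16  17  17  15
  16  17  16  15  16  17]
246 [183 180 175 167 158 145 123  84  30  14  15  16  15  16  17  16  17  16
  15  16  16  15  17  17]
224 [ 18  17  15  22  92 171 198 184 173 178 182 182 178 166 129  91  85  75
  80 105]
226 [ 26  26  22  39 129 180 171 172 178 181 180 176 169 157 143 161 190 198
 199 198]
228 [ 26  26  26  45 125 171 172 179 181 180 176 168 157 139 121 165 194 196
 197 198]
230 [28, 28, 30] [53, 54, 56] [87, 86, 89] [98, 98, 97] [120, 121, 114] [160, 162, 151] [180, 182, 172] [181, 184, 173] [180, 183, 172] [174, 177, 167] [167, 170, 160] [155, 157, 148] [139, 140, 132] [124, 126, 118] [168, 166, 156] [199, 195, 185] [200, 196, 186] [199, 195, 184] [198, 194, 183] [199, 195, 184]
232 [ 69 108 109  95 138 179 184 181 175 166 154 138 115 116 140 158 171 178
 181 184]
234 [117 112  72  55  80 107 144 163 162 154 138 104  53  19  12  13  16  18
  18  19]
236 [ 67  51   0   0   0   0   0  22  82 118 103  53  18  15  15  16  17  16
  17  16]
238 [ 4  0  0  0  0  0  0  0  0 41 44 24 33 29 17 15 17 16 17 17]
```

View pics/ov2.png

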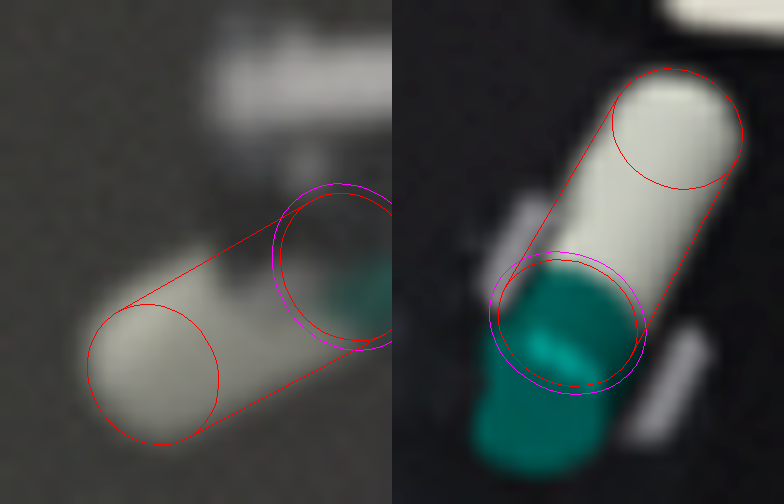

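Over the black table the predicted outline matches the tube in both views to about 0.5 px (1–2 mm), with matching slope. So the tube is seated straight in the grip and the reading pose is right.

Run:
```python
from workcell import r,workorder
o=r.get_obs();print(o["time"],o["grip_force"],abs(o["joint_velocities"]).max())
print(workorder.finish_job())
```

```text
11.275 39.25082266330719 0.0012504457052485726
the job is handed in; nothing more can be done
None
```

I handed the job in at 11.3 s on the robot's clock: the arm is holding the marked tube (tube_c) still at the reader, cap up, with its base squarely facing the lens about 60 mm off the glass; the camera overlays agree to about 1–2 mm, but I took no last picture of the other two tubes.

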